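# Lock the jar carrier with its hold-down bar

### The arm

A 6-joint arm with a two-finger parallel gripper is mounted at the origin on the work surface. World frame = base frame: x ahead of the robot, y to its left, z up, the work surface at z = 0. Lengths are in m, angles in rad, forces in N, time in s.
With the tool pointing down it reaches from about 0.35 to 0.975 m from the base axis. Payload 4.9 kg.
Tool frame: the origin (TCP) lies on the centre line of the jaws, within the pads' length; the fingertips stand 14 mm ahead of it and the grasp point (between the pads) lies 5 mm behind it (manip.nose_length is the distance from the TCP to the fingertips, in m); z points along the fingers, y is the line along which they close (so a half turn about z gives the same grasp; the last joint's range is limited). The gripper opens to 85 mm and grips with 20 to 120 N. Pads are 22 mm wide; open, the fingers measure 114 mm over their backs; the gripper's body (76 mm by 85 mm) begins 54 mm behind the grasp point. The pads swing forward as they close: fully open they stand 13 mm farther back than shut.
Start: joints at [1.033, 0.053, 1.613, -0, 1.476, -0.119], TCP at [0.254, 0.571, 0.245] pointing down, gripper open.
Joint ranges: [-3.01, 3.01], [-1.01, 2.22], [0.06, 2.58], [-1.02, 4.17], [0.09, 2.62], [-3.14, 3.14]. Speed limits (rad/s): [2.57, 2.57, 3.14, 3.14, 3.14, 3.14].

### API

Orientations are given as a unit quaternion [w, x, y, z].
In Python, from plant import manip, imaging gives the robot as it stands.
- The arm moves only by the tool play_rows, never from a script. Its argument "commands" is a list of rows, each a list of 6 numbers: the shift along the tool's x, y, z in mm, then the turn, a rotation vector about the tool's x, y, z in degrees. A call has 1 to 5 rows; each row shifts and turns the commanded pose from where the row before left it, along the tool's axes as they then stand; what a row does not reach is not made up. A row lasts 1/12 s, in which the tool goes at most 41.7 mm and 7.16 degrees, less where a joint would pass 70% of its speed; a pose out of reach is approached as far as the arm can. A call is refused whole if a number of a shift passes 41.7 or a number of a turn 7.16, either way. A call with a gripper value outside its range is refused whole. "hand" is the finger opening in mm, from 0 to 85.4, set as the call begins (left out, the last holds). The fingers move at their own pace and stop on an object; the grip force is fixed at half the most. Time passes only in rows, so rows that do not move let the fingers close. It gives the time, the measured TCP pose, the force, the opening and the grip force at its end, in the units of the state.
- manip.state(): the state, without advancing time (a new reading comes with each control period).
- imaging.grab_frame(name): name is "scene" or "top"; returns a dict with "image" (420x560x3 uint8, red, green, blue), "fx", "fy", "cx", "cy" (pixels), "k1" (the pictures are not rectified: a ray, as slopes to the right and down, at radius r is drawn at 1 + k1 r^2 times it, then the intrinsics apply), "R" (3x3) and "t" (3): a world point X has camera coordinates R X + t. Camera axes: x right, y down, z forward; pixel columns grow to the right and rows downward; lengths in m; the calibration is good to about 2 mm. A picture is of the moment at which its call begins. There is no depth.
- manip.job_done(): hands the job in; it is judged then, once.
The state is a dict: "time": time; "joint_pos": joint angles; "joint_vel": joint speeds; "joint_efforts": joint torques, N m; "tool_pos": TCP position; "tool_rot": TCP orientation; "contact_force": force on the tool from outside, world axes, zero at the start; "ft_torque": the same for the moment, N m; "gripper_width": opening from 0.0 (shut) to 1.0 (fully open); "grasp_force": force on a finger pad.
Only numpy, scipy, OpenCV 4.12 (cv2) and the standard library are available. Lean on these libraries where they do the work, as an engineer would, in place of code of your own. Each camera call takes 0.05 s, during which the arm holds its last target. There are 200 camera calls.

### The job

Take the long steel bar out of its cradle and feed it nose first through the guide tube of the jar carrier, over the two jar lids and on through the far guide, until its collar sits fully home against the mouth of the guide tube. Keep it straight so that it does not bind, do not ram it into the far guide, let go of it, and leave the jars in the carrier and the other jars and the lid on the table where they are.

Things in the scene. Friction and masses are not known exactly. Their poses are not given: they have to be found in the camera images.
- bar_centre (a point): Middle of the loose hold-down bar, on its axis: plain round steel bar 328 mm long, 16 mm in diameter, about 0.5 kg (varies), balanced within 5 mm of this point. Own x runs along the bar to the nose, whose tip is 164 mm away. At the start it lies level in the cradle, axis 48 mm above the table, free of the cradle over the middle 100 mm.
- bar_nose (a point): Tip of the bar's nose, on its axis (same axes as bar_centre). The nose tapers over its last 9 mm from 16 to 7 mm wide.
- bar_collar (a point): Centre of the collar's front face (the face that looks to the nose), on the axis, 275 mm behind the nose tip and 111 mm behind bar_centre (same axes). The collar is 36 mm in diameter, 8 mm thick; behind it a plain stub 45 mm long, 16 mm in diameter, is the tail by which the bar can be gripped and pushed home.
- cradle: Fixed white plastic cradle; origin on the table under its middle, x along the groove. Base plate 210 x 70 x 8 mm; two blocks, each 45 mm long, 50 mm wide, 54 mm high, centred 77.5 mm either side of the origin, with an open-topped groove 18 mm wide in which the bar lies. It lifts straight up.
- guide_mouth (a point): Centre of the mouth of the carrier's guide tube, 120 mm above the table. The carrier is fixed; x is level, the feed direction; z up. Bore 19 mm, tube 60 mm long, mouth flared to 26 mm over the first 8 mm, rim 34 mm across; nothing stands before it. Left alone part-way in, the bar stays in the tube but its tail droops by the play, up to about 5 degrees.
- far_guide: Fixed far guide; origin at the centre of its mouth, 232 mm beyond guide_mouth on the same axis (same axes): bore 19 mm, 35 mm long, mouth flared to 34 mm over the first 14 mm. 262 mm from guide_mouth a spring ball presses down on the bar's top: over the last 10 mm of the feed the nose must lift it about 3 mm, resisting with some 3 to 7 N before the collar meets its stop.
- jar0: Closed jar with a black lid standing in the carrier, 76 mm wide, 96 mm high, 0.42 kg; origin at the centre of its underside, 8 mm above the table, 103 mm beyond the guide mouth. The bar passes 8 mm over its lid.
- jar1: Second closed jar in the carrier, alike, 187 mm beyond the guide mouth.
- empty_jar: Bystander: empty glass jar, 76 mm wide, 90 mm high; origin at the centre of its underside.
- spare_jar: Bystander: closed jar on the table, 76 mm wide, 96 mm high; origin at the centre of its underside.
- loose_lid: Bystander: loose black jar lid lying flat on the table, 80 mm wide, 9 mm high; origin at the centre of its underside.
There are look-alikes about, which are no part of the job. What is shaped like the jar1 but red or turquoise is not meant. Leave any purple look-alike of the jar0 alone.

How it is judged:
On the way, in this order (a step that is already met when the one before it is completed fails the run):
1. the bar's nose is inside the guide tube, in line with it (x of bar_nose in the frame of guide_mouth above 0.03 m and angle between the x axis of bar_centre and the x axis of guide_mouth, either way round below 0.12 rad and distance between bar_nose and guide_mouth below 0.2 m), for 0.2 s.
2. the nose has entered the far guide (x of bar_nose in the frame of far_guide above 0.012 m and angle between the x axis of bar_centre and the x axis of guide_mouth, either way round below 0.06 rad and distance between bar_nose and far_guide below 0.045 m), for 0.1 s.
At the end, for the whole second after the job is handed in: The bar lies through both guides, in line with them to 0.03 rad, its collar within 4 mm of the guide tube's mouth, at rest and released; both jars stand upright in the carrier (x of bar_collar in the frame of guide_mouth above -0.004 m and distance between bar_collar and guide_mouth below 0.006 m and angle between the x axis of bar_centre and the x axis of guide_mouth, either way round below 0.03 rad and linear speed of bar below 0.01 m/s and angle between each of jar0, jar1's own z axis and vertical below 0.1 rad); the robot touches nothing.
It fails at once if a jar in the carrier is displaced by more than 15 mm or tipped (distance of any of jar0, jar1 from where it was at the start of the episode above 0.015 m or angle between any of jar0, jar1's own z axis and vertical above 0.25 rad).
It fails at once if a bystander (spare jar, empty jar, loose lid) is moved by more than 20 mm (distance of any of spare_jar, empty_jar, loose_lid from where it was at the start of the episode above 0.02 m).
It fails at once if the bar is rammed against the far guide: more than 40 N between them (contact force between bar and far_guide above 40 N).
It also fails if it takes over 70 s, if anything falls off the work surface, if the arm or the gripper's body presses on something with over 40 N, if the wrist force passes 120 N, or if a joint passes its speed limit or range.

## Working session

There is one attempt and no reset: what is moved stays moved. The work goes in short steps, Python scripts to look and compute and a tool call to move; the robot and the scene stay as the last step left them, time stands still between calls to the robot, and variables do not carry over. Pictures are saved under pics/ and viewed, at most 10 in all, crops included, and the job is handed in when it is done.

Besides the shell and the picture viewer there is one more tool, called after "Call:" by a JSON object that holds its "api" and its "payload". play_rows: Moves the arm, as the interface text tells. Its arguments: {"type":"object","properties":{"commands":{"type":"array","items":{"type":"array","items":{"type":"number"}}},"hand":{"type":"number"}},"required":["commands"]}

```bash
mkdir -p pics; ls; cat > h.py <<'E'
import numpy as np, cv2
from plant import manip, imaging
def grab(n,save=None):
    f=imaging.grab_frame(n)
    if save: cv2.imwrite('pics/'+save,f['image'][:,:,::-1])
    return f
def ray(f,u,v):
    K=np.array([[f['fx'],0,f['cx']],[0,f['fy'],f['cy']],[0,0,1]],float)
    d=np.array([(u-f['cx'])/f['fx'],(v-f['cy'])/f['fy']]);p=d.copy()
    for _ in range(20): p=d/(1+f['k1']*(p@p))
    R=np.array(f['R']);t=np.array(f['t'])
    return -R.T@t, R.T@np.array([p[0],p[1],1])
def onz(f,u,v,z):
    o,d=ray(f,u,v); return o+d*(z-o[2])/d[2]
def proj(f,X):
    c=np.array(f['R'])@np.array(X)+np.array(f['t']);p=c[:2]/c[2];p=p*(1+f['k1']*(p@p))
    return np.array([p[0]*f['fx']+f['cx'],p[1]*f['fy']+f['cy']])
E
python3 - <<'E'
from h import *
for n in ('scene','top'):
    f=grab(n,n+'0.png'); print(n,f['fx'],f['k1'],ray(f,280,210))
print(manip.state(), manip.nose_length)
E
```

```text
pics
scene 465.7018343742883 -0.09920599799502801 (array([1.38484028, 0.03311336, 1.06017938]), array([-0.62506696,  0.00755284, -0.78056946]))
top 406.7020655697175 -0.006772851420687136 (array([0.48544753, 0.04995655, 1.14307106]), array([ 0.06551321, -0.02580443, -0.99760071]))
{'time': 0.1, 'joint_pos': array([ 1.03299617e+00,  5.33003321e-02,  1.61414989e+00,  1.59659298e-05,
        1.47600905e+00, -1.18993839e-01]), 'joint_vel': array([-7.36185580e-04, -2.61684259e-03, -3.21459584e-03, -3.64762159e-05,
        2.18112036e-03,  8.57611346e-05]), 'joint_efforts': array([ 1.49878906e-04, -3.94903994e+01, -3.71363676e+01, -1.38767864e-04,
        3.96629650e-03,  1.26456175e-05]), 'tool_pos': array([0.25388427, 0.5705237 , 0.24418411]), 'tool_rot': array([-3.08539199e-04,  2.07876788e-01,  9.78154574e-01, -8.80873257e-04]), 'contact_force': array([-0.60863228,  0.21541544, -0.64413487]), 'ft_torque': array([-0.02494501, -0.03945661,  0.01156076]), 'grasp_force': 0.0, 'gripper_width': 1.0005025843902644} 0.014
```

View pics/scene0.png

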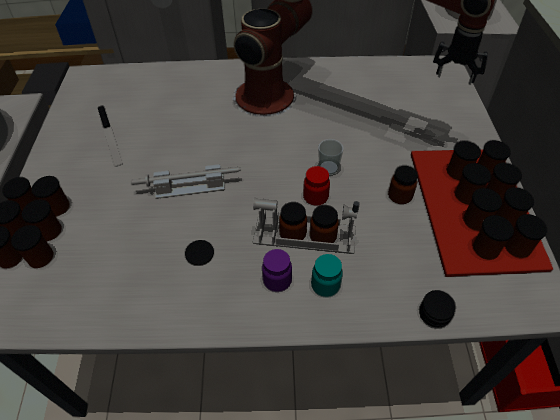

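View pics/top0.png

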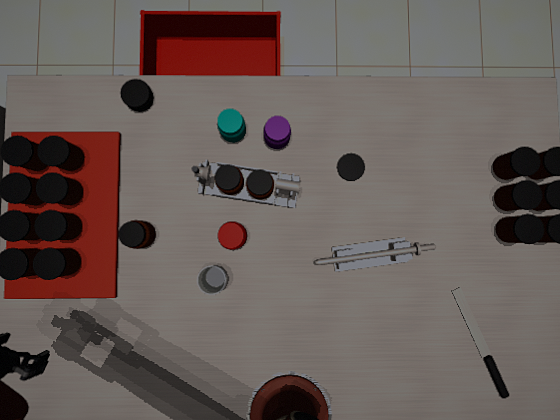

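The top view shows the bar in its cradle, about (318,262) to (435,247), with the collar near (422,247), so the nose is on the left. The carrier runs from the guide tube at (288,187) to the far guide at (203,172), with black-lidded jars at (229,179) and (260,184).

Candidates:
- **Bar:** the bar at (375,253), or the knife at (480,340). I choose the bar.
- **Jars:** the carrier jars at (229,179) and (260,184). The red (232,236), turquoise (231,125) and purple (277,132) ones are decoys.

I'll check the choice in one close crop.

```bash
python3 - <<'E'
import cv2,numpy as np
t=cv2.imread('pics/top0.png')
a=cv2.resize(t[225:285,300:450],(750,300),interpolation=cv2.INTER_CUBIC)
b=cv2.resize(t[150:210,180:330],(750,300),interpolation=cv2.INTER_CUBIC)
cv2.imwrite('pics/c0.png',np.vstack([a,b]))
s=cv2.imread('pics/scene0.png')
a=cv2.resize(s[155:205,125:255],(780,300),interpolation=cv2.INTER_CUBIC)
b=cv2.resize(s[193:255,235:365],(630,300),interpolation=cv2.INTER_CUBIC)
b=cv2.copyMakeBorder(b,0,0,0,150,0)
cv2.imwrite('pics/c1.png',np.vstack([a,b]))
E
```

```text
(no output)
```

View pics/c0.png

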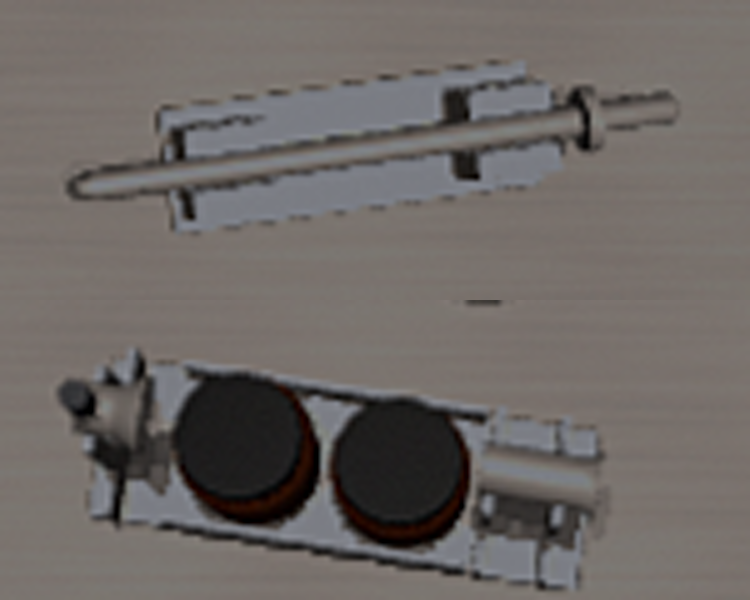

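View pics/c1.png

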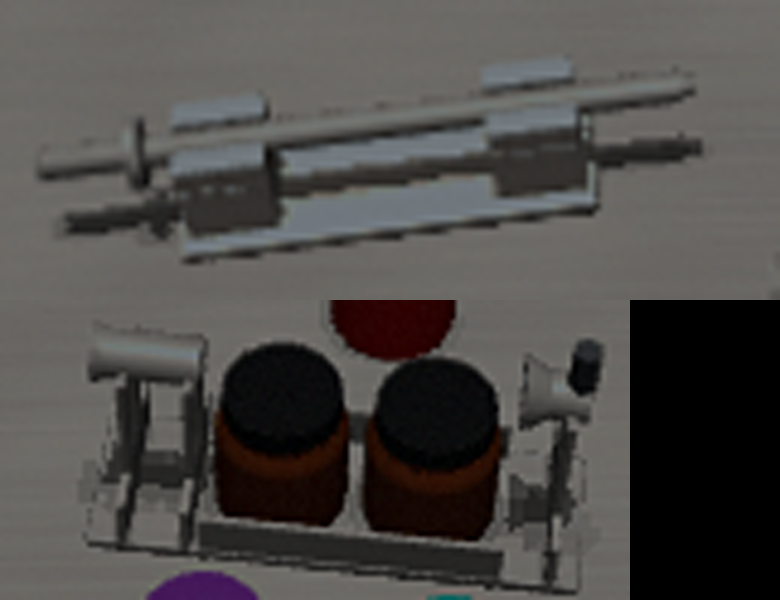

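The crops confirm the choice: the bar's nose is at top px (313.6,262.2) and its tail at (435.8,246.2). The tube mouth is at top px (300,186.4) and scene px (253.6,203.7).

```bash
cat >> h.py <<'E'
def tri(f,a,g,b):
    o,d=ray(f,*a);p,e=ray(g,*b);d/=np.linalg.norm(d);e/=np.linalg.norm(e)
    s=np.linalg.lstsq(np.c_[d,-e],p-o,rcond=None)[0]
    A=o+s[0]*d;B=p+s[1]*e
    return (A+B)/2,np.linalg.norm(A-B)
E
python3 - <<'E'
from h import *
np.set_printoptions(precision=4,suppress=True)
f=grab('top');g=grab('scene')
print('nose',tri(f,(313.6,262.2),g,(240.3,169.2)),onz(f,313.6,262.2,.048),onz(g,240.3,169.2,.048))
print('tail',tri(f,(435.8,246.2),g,(131.7,182.2)),onz(f,435.8,246.2,.048),onz(g,131.7,182.2,.048))
print('mouth',tri(f,(300,186.4),g,(253.6,203.7)),onz(f,300,186.4,.12),onz(g,253.6,203.7,.12))
def lids(F,box):
    x0,y0,x1,y1=box;im=F['image'][y0:y1,x0:x1].astype(int)
    m=((im.max(2)<62)&(im[:,:,0]-im[:,:,2]<10)).astype(np.uint8)
    m=cv2.morphologyEx(m,cv2.MORPH_OPEN,np.ones((3,3)))
    n,l,s,c=cv2.connectedComponentsWithStats(m)
    for i in range(1,n):
        if s[i,4]>150:
            cs,_=cv2.findContours((l==i).astype(np.uint8),cv2.RETR_EXTERNAL,cv2.CHAIN_APPROX_NONE)
            e=cv2.fitEllipse(cs[0]);p=(e[0][0]+x0,e[0][1]+y0)
            print(s[i],p,e[1],onz(F,*p,.104))
lids(f,(210,155,278,203)); lids(g,(275,195,345,245))
# rim of plate and bar mask from top
for box in ((300,225,450,285),):
    x0,y0,x1,y1=box
    im=f['image'][y0:y1,x0:x1].astype(int)
for u in (320,326,410,418,428,432):   # bar cross profiles outside cradle
    print(u,f['image'][238:270,u].max(1))
for u in (276,280,284,288,292,296,299,301,303): print(u,f['image'][168:206,u].max(1))
E
```

```text
nose (array([ 0.4171, -0.0693,  0.0524]), np.float64(0.004359438248382999)) [ 0.4169 -0.0675  0.048 ] [ 0.4127 -0.0719  0.048 ]
tail (array([ 0.4574, -0.3944,  0.0552]), np.float64(0.004788099313426797)) [ 0.4572 -0.4     0.048 ] [ 0.4516 -0.3949  0.048 ]
mouth (array([ 0.6118, -0.0266,  0.1245]), np.float64(0.0012815432955551685)) [ 0.6124 -0.0276  0.12  ] [ 0.6082 -0.0263  0.12  ]
[  4  10  26  25 512] (227.004732131958, 176.90107536315918) (24.243131637573242, 25.218847274780273) [0.6395 0.1588 0.104 ]
[ 37  15  25  25 508] (259.2138671875, 181.8501434326172) (24.26986312866211, 24.841999053955078) [0.6265 0.0761 0.104 ]
[  6   7  25  23 469] (292.8562259674072, 212.92805862426758) (22.419435501098633, 24.71582794189453) [0.6303 0.0757 0.104 ]
[ 37  10  26  23 476] (324.591854095459, 215.92700576782227) (22.438579559326172, 25.0997257232666) [0.6434 0.1578 0.104 ]
[  1  44  46   6 174] (280.244815826416, 241.67230606079102) (4.228157043457031, 70.92618560791016) [0.7204 0.0401 0.104 ]
320 [121 121 123 122 122 123 123 123 122 120 123 122 122 124 122 123 121 121
 123 118  75  75 109
[... 1452 characters left out ...]
98 101  99  86  63  61  67  63  89 128 135 132 133
 132 133]
296 [122 120 117 120 122 123 121 104 126 135 134 133 139  88  83 107 123 132
 132 125 118 108  95  69  69 115 122 112 113 107 100 108 101 118 125 115
 112 106]
299 [120 121 118 119 123 123 119 114 115 104  92  99  85  68  83 104 102 112
 120 118 101 106  88  99 100 101 107 109 107 105 120 124 123 123 124 123
 123 122]
301 [121 121 118 119 122 122 116 122 123 123 125 125 115 110 121 125 122 123
 124 110 105 104 107 105 104 116 120 119 120 124 124 123 124 123 123 123
 124 123]
303 [122 122 118 118 121 122 118 121 121 122 124 121 120 117 122 124 122 122
 124 124 124 122 124 123 123 123 123 124 123 123 123 123 123 123 123 123
 123 122]
```

Call:
{"api": "play_rows", "payload": {"commands": [[0,0,0,0,0,6.5],[0,0,0,0,0,6.5],[0,0,0,0,0,6.5],[0,0,0,0,0,6.5],[0,0,0,0,0,6.5]]}}

```text
time: 0.62
tool_pos: [0.2541, 0.5708, 0.2449]
tool_rot: [-0.0, 0.476, 0.88, -0.0]
contact_force: [0.8, -0.8, -0.4]
gripper_width: 1.002
grasp_force: 0.0
```

Call:
{"api": "play_rows", "payload": {"commands": [[0,0,0,0,0,6.5],[0,0,0,0,0,6.5],[0,0,0,0,0,6.5],[0,0,0,0,0,6.5],[0,0,0,0,0,0]]}}

```text
time: 1.03
tool_pos: [0.2541, 0.5708, 0.245]
tool_rot: [0.0, 0.66, 0.751, -0.0]
contact_force: [-0.1, 0.5, -0.5]
gripper_width: 1.004
grasp_force: 0.0
```

Call:
{"api": "play_rows", "payload": {"commands": [[-20,2,0,0,0,0],[-34,3,0,0,0,0],[-34,3,0,0,0,0],[-34,3,0,0,0,0],[-34,4,0,0,0,0]]}}

```text
time: 1.45
tool_pos: [0.2892, 0.4168, 0.245]
tool_rot: [0.0, 0.658, 0.753, -0.0]
contact_force: [0.7, 0.2, 1.1]
gripper_width: 1.002
grasp_force: 0.0
```

Call:
{"api": "play_rows", "payload": {"commands": [[-35,3.4,0,0,0,0],[-35,3.4,0,0,0,0],[-35,3.4,0,0,0,0],[-35,3.4,0,0,0,0],[-35,3.4,0,0,0,0]]}}

```text
time: 1.87
tool_pos: [0.329, 0.2455, 0.2453]
tool_rot: [0.0, 0.658, 0.753, 0.0]
contact_force: [-0.2, 0.3, -0.2]
gripper_width: 0.999
grasp_force: 0.0
```

Call:
{"api": "play_rows", "payload": {"commands": [[-35,3.4,0,0,0,0],[-35,3.4,0,0,0,0],[-35,3.4,0,0,0,0],[-35,3.4,0,0,0,0],[-35,3.4,0,0,0,0]]}}

```text
time: 2.28
tool_pos: [0.3687, 0.0741, 0.2455]
tool_rot: [0.0, 0.658, 0.753, 0.0]
contact_force: [1.5, 0.7, -0.2]
gripper_width: 1.002
grasp_force: 0.0
```

Call:
{"api": "play_rows", "payload": {"commands": [[-35,3.4,0,0,0,0],[-35,3.4,0,0,0,0],[-35,3.4,0,0,0,0],[-35,3.4,0,0,0,0],[-35,3.4,0,0,0,0]]}}

```text
time: 2.7
tool_pos: [0.4085, -0.0975, 0.2454]
tool_rot: [0.0, 0.658, 0.753, 0.0]
contact_force: [0.6, 0.3, -0.2]
gripper_width: 1.001
grasp_force: 0.0
```

Call:
{"api": "play_rows", "payload": {"commands": [[-35,3.4,0,0,0,0],[-35,3.4,0,0,0,0],[-35,3.4,0,0,0,0],[-25,3.4,0,0,0,0],[-15,3.4,0,0,0,0]]}}

```text
time: 3.12
tool_pos: [0.4443, -0.2398, 0.2451]
tool_rot: [0.0, 0.659, 0.752, -0.0]
contact_force: [-0.2, 0.1, 0.0]
gripper_width: 0.996
grasp_force: 0.0
```

Call:
{"api": "play_rows", "payload": {"commands": [[0,0,25,0,0,0],[0,0,35,0,0,0],[0,0,35,0,0,0],[0,0,10,0,0,0],[0,0,0,0,0,0]]}}

```text
time: 3.53
tool_pos: [0.442, -0.2355, 0.1364]
tool_rot: [-0.004, 0.659, 0.752, -0.0]
contact_force: [-0.6, 0.6, 0.2]
gripper_width: 1.004
grasp_force: 0.0
```

```bash
python3 - <<'E'
from h import *
s=manip.state();print(s['tool_pos'],s['tool_rot'])
f=grab('top');g=grab('scene')
for F in(f,g):
    p=s['tool_pos'];print([proj(F,q).round(1) for q in ([*p],[.4397,-.2628,.048])])
def crop(F,c,w,h):
    u,v=map(int,c);return cv2.resize(F['image'][v-h:v+h,u-w:u+w,::-1],(700,280),interpolation=cv2.INTER_CUBIC)
cv2.imwrite('pics/c2.png',np.vstack([crop(f,(375,255),75,30),crop(g,(190,175),75,30)]))
E
```

```text
[ 0.442043   -0.23549135  0.1363849 ] [-4.00599848e-03  6.58638250e-01  7.52448995e-01 -3.43042212e-04]
[array([384.9, 253.6]), array([385.7, 253.1])]
[array([179.9, 156.9]), array([176.1, 177.8])]
```

View pics/c2.png

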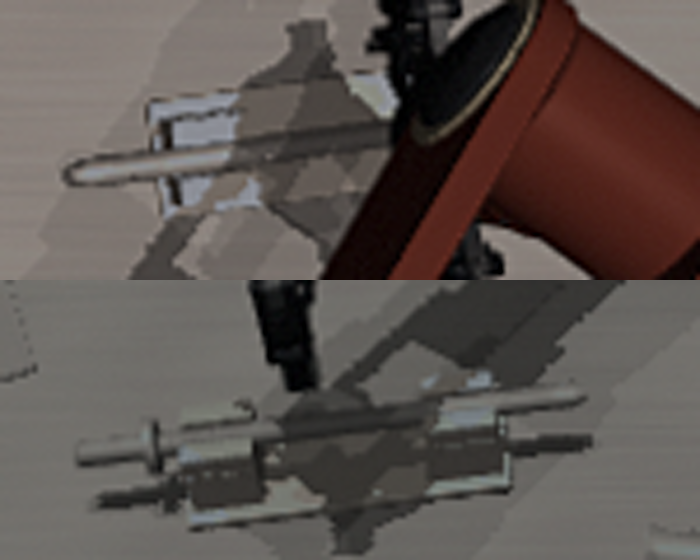

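The top crop shows the bar's nose at crop (65,175), with the arm now covering the tail half. In the scene crop the jaws hang over the middle of the bar, so I need to shift about 27 mm towards the tail.

Call:
{"api": "play_rows", "payload": {"commands": [[-13,-3,0,0,0,0.5],[-14,-3,0,0,0,0],[0,0,0,0,0,0],[0,0,0,0,0,0],[0,0,0,0,0,0]]}}

```text
time: 4.05
tool_pos: [0.4421, -0.2655, 0.1413]
tool_rot: [0.001, 0.663, 0.749, 0.0]
contact_force: [-0.2, 0.5, -0.6]
gripper_width: 1.003
grasp_force: 0.0
```

```bash
cat >> h.py <<'E'
from scipy.spatial.transform import Rotation as Ro
def delta(P,head,s=None):
    s=s or manip.state();q=s['tool_rot'];R=Ro.from_quat([q[1],q[2],q[3],q[0]])
    h=np.radians(head);x=np.array([np.cos(h),np.sin(h),0]);z=np.array([0,0,-1.])
    T=Ro.from_matrix(np.c_[x,np.cross(z,x),z])
    print('pos',s['tool_pos'].round(4),'shift mm',(R.inv().apply(np.array(P)-s['tool_pos'])*1e3).round(1),'turn deg',np.degrees((R.inv()*T).as_rotvec()).round(2))
E
python3 -c "
from h import *
delta([.4397,-.2628,.043],97)"
```

```text
pos [ 0.4421 -0.2655  0.1413] shift mm [ 3.1 -2.1 98.2] turn deg [ 0.06  0.05 -0.04]
```

Call:
{"api": "play_rows", "payload": {"commands": [[3,-2,20,0,0,0],[0,0,25,0,0,0],[0,0,25,0,0,0],[0,0,18,0,0,0],[0,0,9,0,0,0]]}}

```text
time: 4.47
tool_pos: [0.438, -0.2606, 0.0406]
tool_rot: [-0.002, 0.662, 0.749, -0.0]
contact_force: [-1.0, 0.7, -0.1]
gripper_width: 1.0
grasp_force: 0.0
```

Call:
{"api": "play_rows", "payload": {"commands": [[0,0,0,0,0,0],[0,0,0,0,0,0],[0,0,0,0,0,0],[0,0,0,0,0,0]]}}

```text
time: 4.8
tool_pos: [0.4406, -0.2628, 0.0451]
tool_rot: [0.002, 0.663, 0.749, 0.0]
contact_force: [0.1, 0.3, -0.1]
gripper_width: 1.0
grasp_force: 0.0
```

Call:
{"api": "play_rows", "payload": {"commands": [[0,0,0,0,0,0],[0,0,0,0,0,0],[0,0,0,0,0,0],[0,0,0,0,0,0],[0,0,0,0,0,0]], "hand": 8}}

```text
time: 5.22
tool_pos: [0.4394, -0.2619, 0.0434]
tool_rot: [0.0, 0.663, 0.749, 0.0]
contact_force: [0.1, -0.1, 0.4]
gripper_width: 0.299
grasp_force: 0.0
```

Call:
{"api": "play_rows", "payload": {"commands": [[0,0,0,0,0,0],[0,0,0,0,0,0],[0,0,0,0,0,0],[0,0,0,0,0,0],[0,0,0,0,0,0]]}}

```text
time: 5.63
tool_pos: [0.4379, -0.2621, 0.0434]
tool_rot: [-0.002, 0.662, 0.749, -0.001]
contact_force: [-7.7, -0.2, 6.3]
gripper_width: 0.167
grasp_force: 58.5
```

Call:
{"api": "play_rows", "payload": {"commands": [[0,0,-5,0,0,0],[0,0,-10,0,0,0],[0,0,-10,0,0,0],[0,0,-15,0,0,0],[0,0,-15,0,0,0]]}}

```text
time: 6.05
tool_pos: [0.4391, -0.2614, 0.0988]
tool_rot: [-0.0, 0.663, 0.749, 0.0]
contact_force: [-0.1, 0.4, -5.7]
gripper_width: 0.17
grasp_force: 58.8
```

Call:
{"api": "play_rows", "payload": {"commands": [[0,0,-20,0,0,0],[0,0,-20,0,0,0],[0,0,-20,0,0,0],[0,0,-10,0,0,0],[0,0,-5,0,0,0]]}}

```text
time: 6.47
tool_pos: [0.4404, -0.2625, 0.176]
tool_rot: [0.002, 0.663, 0.749, 0.0]
contact_force: [0.4, -0.3, -6.3]
gripper_width: 0.17
grasp_force: 58.9
```

Call:
{"api": "play_rows", "payload": {"commands": [[0,0,0,0,0,5],[0,0,0,0,0,5],[0,0,0,0,0,4],[0,0,0,0,0,2],[0,0,0,0,0,0]]}}

```text
time: 6.88
tool_pos: [0.4388, -0.2613, 0.172]
tool_rot: [-0.001, 0.761, 0.649, -0.0]
contact_force: [0.4, 0.2, -6.6]
gripper_width: 0.164
grasp_force: 58.8
```

```bash
python3 -c "
from h import *
s=manip.state();print(s['contact_force'],s['ft_torque'],s['grasp_force'],s['gripper_width'])
delta([.5772,-.2470,.1154],81)"
```

```text
[ 0.37829933  0.24049341 -6.57795173] [-0.05919577 -0.03466845 -0.01011508] 58.83457079529762 0.1642847684086872
pos [ 0.4388 -0.2613  0.172 ] shift mm [ 35.8 134.5  56.3] turn deg [-0.11 -0.07 -0.02]
```

Call:
{"api": "play_rows", "payload": {"commands": [[0,15,0,0,0,0],[5,25,0,0,0,0],[5,30,10,0,0,0],[5,30,15,0,0,0],[0,22,15,0,0,0]]}}

```text
time: 7.3
tool_pos: [0.5645, -0.2656, 0.1327]
tool_rot: [0.0, 0.76, 0.65, 0.001]
contact_force: [-0.3, -0.1, -6.3]
gripper_width: 0.165
grasp_force: 59.4
```

Call:
{"api": "play_rows", "payload": {"commands": [[0,12,12,0,0,0],[0,0,4,0,0,0],[0,0,0,0,0,0],[0,0,0,0,0,0],[0,0,0,0,0,0]]}}

```text
time: 7.72
tool_pos: [0.5737, -0.2682, 0.1179]
tool_rot: [0.0, 0.76, 0.649, 0.0]
contact_force: [0.3, 0.6, -5.3]
gripper_width: 0.166
grasp_force: 59.8
```

```bash
python3 - <<'E'
from h import *
s=manip.state();delta([.5772,-.2470,.1154],81)
f=grab('top');g=grab('scene')
def crop(F,x0,y0,w,h,sc):
    return cv2.resize(F['image'][y0:y0+h,x0:x0+w,::-1],(w*sc,h*sc),interpolation=cv2.INTER_CUBIC)
cv2.imwrite('pics/c3.png',np.vstack([crop(f,270,160,160,60,5),crop(g,140,165,160,60,5)]))
E
```

```text
pos [ 0.5737 -0.2682  0.1179] shift mm [21.5  0.1  2.5] turn deg [0.02 0.02 0.  ]
```

View pics/c3.png

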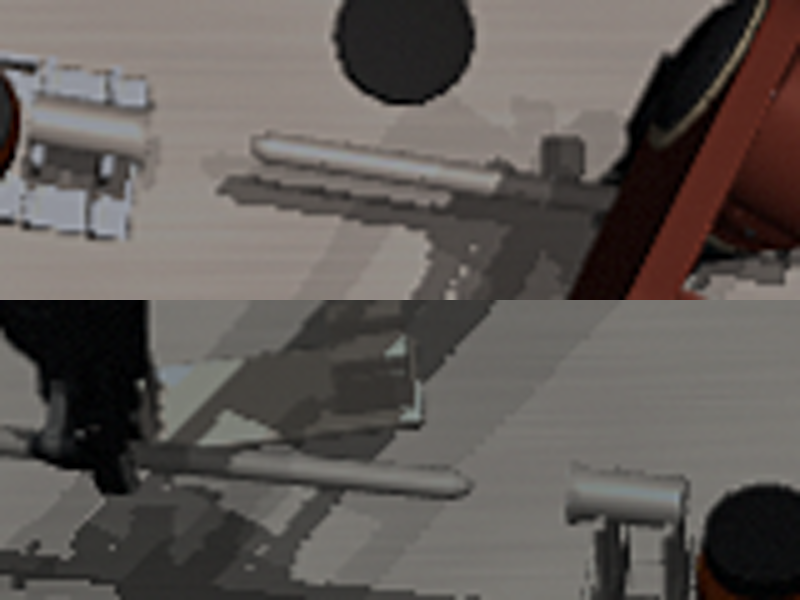

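The nose is at top px (320.4,189.6) and scene px (234.4,202.0). Extended, it meets the tube mouth (scene 254,203.6) within about 1 px in both views. I'll check the pitch and offset numerically.

```bash
python3 - <<'E'
from h import *
np.set_printoptions(precision=4,suppress=True)
f=grab('top');g=grab('scene');s=manip.state()
N,e=tri(f,(320.4,189.6),g,(234.4,202.0));print('nose',N,e,onz(f,320.4,189.6,.12))
d=np.array([np.cos(np.radians(81)),np.sin(np.radians(81)),0])
G=s['tool_pos']+[0,0,.0046];print('along',(N-G)@d)
for F in(f,g):
    a,b,c=[proj(F,G+d*k) for k in(.05,.12,.194)];print('level axis px',a,b,c,(c-a)[1]/(c-a)[0])
# measured axis: midpoint of bar edges (gradient extrema) along columns, same for tube
def mid(F,u,v,w):
    col=cv2.GaussianBlur(F['image'],(1,3),0)[:,u].mean(1);gr=np.gradient(col)
    seg=np.arange(int(v-w),int(v+w)+1);return seg, F['image'][seg,u].mean(1).round().astype(int)
for u in(325,340,355):print('T',u,*mid(f,u,189.6+(u-320.4)*.141,7))
for u in(195,210,225):print('S',u,*mid(g,u,202-(234.4-u)*.0886,7))
for u in(256,262,268,274):print('Stube',u,*mid(g,u,203.8+(u-254)*.07,10))
E
```

```text
nose [ 0.6036 -0.0776  0.124 ] 0.0024780257599635786 [ 0.6041 -0.0794  0.12  ]
along 0.19302896639812434
level axis px [375.5552 197.9916] [348.347  193.7851] [319.519  189.3296] 0.15457996600542082
level axis px [181.1634 197.5292] [206.7687 199.8968] [234.2745 202.4402] 0.09246669756985444
T 325 [183 184 185 186 187 188 189 190 191 192 193 194 195 196 197] [137 137 138 102 118 149 154 133 103  62  98 111 115  71  66]
T 340 [185 186 187 188 189 190 191 192 193 194 195 196 197 198 199] [135 138 140 122 108 137 154 140 113  70 103 114 113 105  65]
T 355 [187 188 189 190 191 192 193 194 195 196 197 198 199 200 201] [126 124 128 133 107 123 151 150 107  80  84 106 114 120  74]
S 195 [191 192 193 194 195 196 197 198 199 200 201 202 203 204 205] [ 83  88  52  89  80  98 111 111  90  63  44 100 103 100 101]
S 210 [192 193 194 195 196 197 198 199 200 201 202 203 204 205 206] [ 60  62  60  58  57  98 115 125 110  84  45  89 107 107 105]
S 225 [194 195 196 197 198 199 200 201 202 203 204 205 206 207 208] [107 108 108 107  88 107 120 124 102  66  49 102 104 105 106]
Stube 256 [193 194 195 196 197 198 199 200 201 202 203 204 205 206 207 208 209 210
 211 212 213] [115 113 112 115 113  96 107 117 124 129 122 104  88  70  53  33  88 117
 119 117 116]
Stube 262 [194 195 196 197 198 199 200 201 202 203 204 205 206 207 208 209 210 211
 212 213 214] [112 113 114 113 114  97 107 121 129 130 118 100  83  66  46  32  35  37
  38  37  40]
Stube 268 [194 195 196 197 198 199 200 201 202 203 204 205 206 207 208 209 210 211
 212 213 214] [114 114 115 113 113  97 101 111 123 132 127 111  94  79  61  35  88 115
 117 114 115]
Stube 274 [195 196 197 198 199 200 201 202 203 204 205 206 207 208 209 210 211 212
 213 214 215] [116 117 114 116 116  87 101 113 129 134 125 108  89  72  68  98  80  52
  35  34  34]
```

Call:
{"api": "play_rows", "payload": {"commands": [[10,-4.5,2.5,0,0,0],[15,0,0,0,0,0],[10,0,0,0,0,0],[0,0,0,0,0,0],[0,0,0,0,0,0]]}}

```text
time: 8.33
tool_pos: [0.5753, -0.2315, 0.1147]
tool_rot: [0.0, 0.76, 0.65, -0.0]
contact_force: [-0.6, 0.5, -5.7]
gripper_width: 0.166
grasp_force: 59.8
```

```bash
python3 - <<'E'
from h import *
s=manip.state();delta([.5772,-.2470,.1154],81);print(s['contact_force'],s['ft_torque'])
f=grab('top');g=grab('scene')
def crop(F,x0,y0,w,h,sc):
    return cv2.resize(F['image'][y0:y0+h,x0:x0+w,::-1],(w*sc,h*sc),interpolation=cv2.INTER_CUBIC)
cv2.imwrite('pics/c4.png',np.vstack([crop(f,265,165,80,30,10),crop(g,210,190,80,30,10)]))
E
```

```text
pos [ 0.5753 -0.2315  0.1147] shift mm [-15.    4.3  -0.7] turn deg [-0.01  0.01  0.12]
[-0.6478755   0.46970859 -5.68692193] [-0.06238004 -0.05953617 -0.01138894]
```

View pics/c4.png

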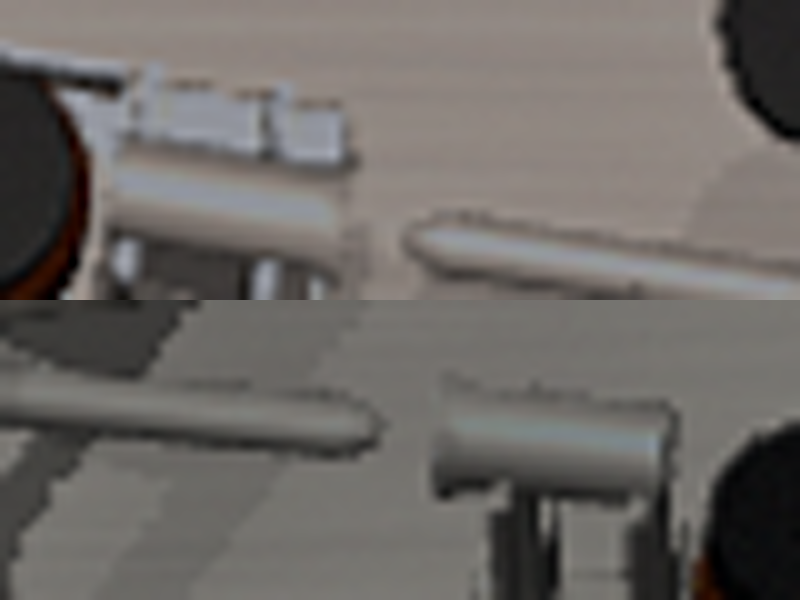

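At 10×, the nose at top (305.5,189) sits about 1 px too low against the tube axis, and in the scene view (248,202.5) about 0.9 px too high. Both agree on roughly 2.5 mm too far towards -x, so I'll correct that and feed in.

Call:
{"api": "play_rows", "payload": {"commands": [[0,2.5,0,0,0,0],[5,0,0,0,0,0],[5,0,0,0,0,0],[5,0,0,0,0,0],[0,0,0,0,0,0]]}}

```text
time: 8.85
tool_pos: [0.58, -0.2173, 0.1146]
tool_rot: [-0.0, 0.76, 0.65, 0.0]
contact_force: [0.3, 0.1, -7.1]
gripper_width: 0.168
grasp_force: 59.8
```

Call:
{"api": "play_rows", "payload": {"commands": [[4,0,0,0,0,0],[4,0,0,0,0,0],[4,0,0,0,0,0],[0,0,0,0,0,0]]}}

```text
time: 9.18
tool_pos: [0.5819, -0.2056, 0.1148]
tool_rot: [-0.0, 0.76, 0.65, 0.0]
contact_force: [-0.7, 0.1, -6.2]
gripper_width: 0.167
grasp_force: 59.8
```

Call:
{"api": "play_rows", "payload": {"commands": [[4,0,0,0,0,0],[4,0,0,0,0,0],[4,0,0,0,0,0],[0,0,0,0,0,0]]}}

```text
time: 9.52
tool_pos: [0.5838, -0.1938, 0.1148]
tool_rot: [-0.0, 0.76, 0.65, 0.0]
contact_force: [-0.1, 0.6, -5.3]
gripper_width: 0.165
grasp_force: 59.8
```

```bash
python3 -c "
from h import *
s=manip.state();delta([.6122,-.0258,.1154],81);print(s['contact_force'],s['ft_torque'])"
```

```text
pos [ 0.5838 -0.1938  0.1148] shift mm [170.3   1.9  -0.5] turn deg [-0.01 -0.03  0.04]
[-0.06134989  0.59031453 -5.27344567] [-0.01463552  0.07873301  0.03986118]
```

Call:
{"api": "play_rows", "payload": {"commands": [[6,0,0,0,0,0],[6,0,0,0,0,0],[6,0,0,0,0,0],[0,0,0,0,0,0]]}}

```text
time: 9.85
tool_pos: [0.5867, -0.1755, 0.1147]
tool_rot: [-0.0, 0.76, 0.65, 0.0]
contact_force: [-0.6, -0.2, -6.1]
gripper_width: 0.167
grasp_force: 59.8
```

Call:
{"api": "play_rows", "payload": {"commands": [[6,0,0,0,0,0],[6,0,0,0,0,0],[6,0,0,0,0,0],[0,0,0,0,0,0],[0,0,0,0,0,0]]}}

```text
time: 10.27
tool_pos: [0.5894, -0.1586, 0.1148]
tool_rot: [-0.0, 0.76, 0.65, -0.0]
contact_force: [-0.9, 0.7, -5.9]
gripper_width: 0.165
grasp_force: 59.8
```

```bash
python3 -c "
from h import *
s=manip.state();delta([.6122,-.0258,.1154],81);print(s['contact_force'],s['ft_torque'])"
```

```text
pos [ 0.5894 -0.1586  0.1148] shift mm [134.8   1.8  -0.6] turn deg [-0.    0.    0.05]
[-0.87719956  0.72210774 -5.87208986] [0.01223955 0.06493633 0.02858791]
```

Nose is about 58 mm in and moving freely. Continue.

Call:
{"api": "play_rows", "payload": {"commands": [[6,0,0,0,0,0],[6,0,0,0,0,0],[6,0,0,0,0,0],[6,0,0,0,0,0],[0,0,0,0,0,0]]}}

```text
time: 10.68
tool_pos: [0.5933, -0.134, 0.1147]
tool_rot: [-0.0, 0.76, 0.65, 0.0]
contact_force: [-1.5, 0.3, -6.3]
gripper_width: 0.165
grasp_force: 59.8
```

Call:
{"api": "play_rows", "payload": {"commands": [[6,0,0,0,0,0],[6,0,0,0,0,0],[6,0,0,0,0,0],[6,0,0,0,0,0],[0,0,0,0,0,0]]}}

```text
time: 11.1
tool_pos: [0.597, -0.1103, 0.1148]
tool_rot: [-0.0, 0.76, 0.65, 0.0]
contact_force: [0.4, 1.0, -6.1]
gripper_width: 0.167
grasp_force: 59.8
```

Call:
{"api": "play_rows", "payload": {"commands": [[6,0,0,0,0,0],[6,0,0,0,0,0],[6,0,0,0,0,0],[6,0,0,0,0,0],[0,0,0,0,0,0]]}}

```text
time: 11.52
tool_pos: [0.6008, -0.0866, 0.1148]
tool_rot: [-0.0, 0.76, 0.65, 0.0]
contact_force: [-0.3, -0.1, -5.1]
gripper_width: 0.165
grasp_force: 59.8
```

Call:
{"api": "play_rows", "payload": {"commands": [[6,0,0,0,0,0],[6,0,0,0,0,0],[6,0,0,0,0,0],[6,0,0,0,0,0],[0,0,0,0,0,0]]}}

```text
time: 11.93
tool_pos: [0.6046, -0.0629, 0.1148]
tool_rot: [-0.0, 0.76, 0.65, 0.0]
contact_force: [-0.9, 0.5, -5.4]
gripper_width: 0.162
grasp_force: 59.9
```

```bash
python3 - <<'E'
from h import *
s=manip.state();delta([.6122,-.0258,.1154],81);print(s['contact_force'],s['ft_torque'])
f=grab('top');g=grab('scene')
def crop(F,x0,y0,w,h,sc):
    return cv2.resize(F['image'][y0:y0+h,x0:x0+w,::-1],(w*sc,h*sc),interpolation=cv2.INTER_CUBIC)
cv2.imwrite('pics/c5.png',np.vstack([crop(f,190,150,160,60,5),crop(g,205,180,160,60,5)]))
E
```

```text
pos [ 0.6046 -0.0629  0.1148] shift mm [37.8  1.8 -0.5] turn deg [ 0.   -0.05  0.06]
[-0.90632001  0.52399539 -5.42144796] [0.03121286 0.11227396 0.02227566]
```

View pics/c5.png

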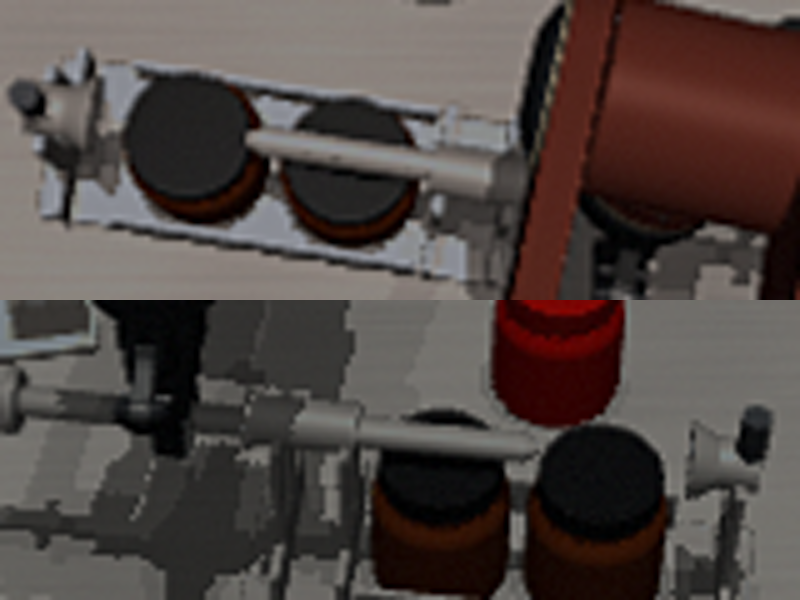

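The nose is through the tube and over jar0 (top (239,178), scene (312,269)), heading at the far guide mouth. The fingers are about 26 mm short of the rim. I'll feed 18 mm more, then regrip at the tail.

Call:
{"api": "play_rows", "payload": {"commands": [[6,0,0,0,0,0],[6,0,0,0,0,0],[6,0,0,0,0,0],[0,0,0,0,0,0],[0,0,0,0,0,0]]}}

```text
time: 12.45
tool_pos: [0.6072, -0.0457, 0.1148]
tool_rot: [-0.0, 0.76, 0.65, 0.0]
contact_force: [-1.1, 1.5, -4.5]
gripper_width: 0.167
grasp_force: 59.9
```

Call:
{"api": "play_rows", "payload": {"commands": [[0,0,0,0,0,0],[0,0,0,0,0,0],[0,0,0,0,0,0],[0,0,0,0,0,0],[0,0,0,0,0,0]], "hand": 60}}

```text
time: 12.87
tool_pos: [0.6078, -0.0468, 0.1157]
tool_rot: [0.001, 0.76, 0.649, 0.001]
contact_force: [-0.5, -0.3, -0.0]
gripper_width: 0.705
grasp_force: 0.0
```

```bash
python3 -c "
from h import *
s=manip.state();delta([.6122,-.0258,.1154],81);print(s['contact_force'],s['ft_torque'])"
```

```text
pos [ 0.6078 -0.0468  0.1157] shift mm [21.4  1.1  0.3] turn deg [ 0.1   0.   -0.01]
[-0.49172475 -0.34332668 -0.03081048] [ 0.02221122 -0.02372263 -0.02264374]
```

Call:
{"api": "play_rows", "payload": {"commands": [[0,0,-15,0,0,0],[0,0,-25,0,0,0],[-10,0,-15,0,0,0],[-30,0,0,0,0,0],[-30,0,0,0,0,0]]}}

```text
time: 13.28
tool_pos: [0.5975, -0.116, 0.1724]
tool_rot: [0.002, 0.76, 0.65, 0.001]
contact_force: [0.5, -0.6, -0.2]
gripper_width: 0.696
grasp_force: 0.0
```

Call:
{"api": "play_rows", "payload": {"commands": [[-25,0,0,0,0,0],[-17,0,0,0,0,0],[0,0,0,0,0,0],[0,0,0,0,0,0],[0,0,0,0,0,0]]}}

```text
time: 13.7
tool_pos: [0.5898, -0.1567, 0.1699]
tool_rot: [-0.0, 0.76, 0.649, 0.0]
contact_force: [0.2, 0.8, -0.2]
gripper_width: 0.702
grasp_force: 0.0
```

```bash
python3 - <<'E'
from h import *
s=manip.state();delta([.6122,-.0258,.1154],81)
f=grab('top');g=grab('scene')
G=s['tool_pos'].copy();G[2]=.12
print(proj(f,G),proj(g,G))
def crop(F,x0,y0,w,h,sc):
    return cv2.resize(F['image'][y0:y0+h,x0:x0+w,::-1],(w*sc,h*sc),interpolation=cv2.INTER_CUBIC)
cv2.imwrite('pics/c6.png',np.vstack([crop(f,220,160,160,55,5),crop(g,180,170,160,60,5)]))
E
```

```text
pos [ 0.5898 -0.1567  0.1699] shift mm [132.8   1.7  54.6] turn deg [ 0.01 -0.03  0.  ]
[350.820332   195.09641447] [204.43005973 199.82124347]
```

View pics/c6.png

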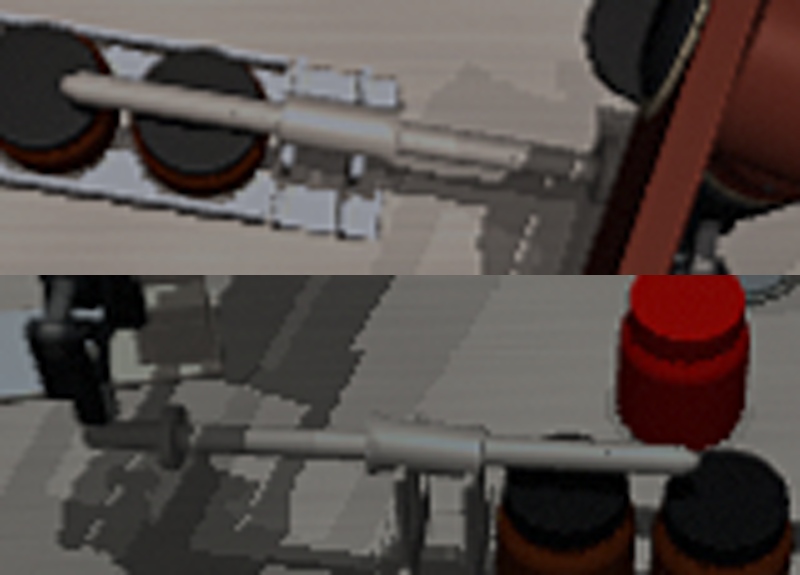

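The bar stayed in the tube with the tail drooping about 4° (scene tail end (197,202), collar (215,202)). The jaws are centred over the stub, so I'll descend with a matching pitch, grip, then lift and level.

Call:
{"api": "play_rows", "payload": {"commands": [[0,0,15,0,0,0],[0,0,20,0,0,0],[0,0,18,0,0,0],[0,0,12,0,0,0],[0,0,0,0,2,0]]}}

```text
time: 14.22
tool_pos: [0.5878, -0.1545, 0.101]
tool_rot: [-0.014, 0.759, 0.65, 0.012]
contact_force: [-0.8, 0.2, 0.3]
gripper_width: 0.707
grasp_force: 0.0
```

Call:
{"api": "play_rows", "payload": {"commands": [[0,0,0,0,2,0],[0,0,0,0,0,0],[0,0,0,0,0,0],[0,0,0,0,0,0]]}}

```text
time: 14.55
tool_pos: [0.59, -0.1569, 0.1052]
tool_rot: [-0.022, 0.76, 0.649, 0.026]
contact_force: [0.3, -0.2, 0.2]
gripper_width: 0.704
grasp_force: 0.0
```

Call:
{"api": "play_rows", "payload": {"commands": [[0,0,0,0,0,0],[0,0,0,0,0,0],[0,0,0,0,0,0],[0,0,0,0,0,0],[0,0,0,0,0,0]], "hand": 8}}

```text
time: 14.97
tool_pos: [0.5895, -0.1569, 0.1049]
tool_rot: [-0.023, 0.76, 0.649, 0.026]
contact_force: [-0.5, 1.1, 0.7]
gripper_width: 0.167
grasp_force: 58.4
```

Call:
{"api": "play_rows", "payload": {"commands": [[0,0,0,0,0,0],[0,0,0,0,0,0],[0,0,0,0,0,0]]}}

```text
time: 15.22
tool_pos: [0.5895, -0.1569, 0.1048]
tool_rot: [-0.023, 0.76, 0.649, 0.027]
contact_force: [-0.9, 1.6, 1.0]
gripper_width: 0.163
grasp_force: 58.4
```

```bash
python3 - <<'E'
from h import *
s=manip.state();delta([.6122,-.0258,.1154],81);print(s['contact_force'],s['ft_torque'])
f=grab('top');g=grab('scene')
def crop(F,x0,y0,w,h,sc):
    return cv2.resize(F['image'][y0:y0+h,x0:x0+w,::-1],(w*sc,h*sc),interpolation=cv2.INTER_CUBIC)
cv2.imwrite('pics/c7.png',np.vstack([crop(f,200,160,160,55,5),crop(g,180,170,160,60,5)]))
E
```

```text
pos [ 0.5895 -0.1569  0.1048] shift mm [133.5   1.9  -1.3] turn deg [-0.03 -4.02  0.02]
[-0.93463781  1.56568407  0.98987756] [0.1869645  0.17767199 0.14638677]
```

Call:
{"api": "play_rows", "payload": {"commands": [[0,0,-2,0,-0.8,0],[0,0,-2,0,-0.8,0],[0,0,-2,0,-0.8,0],[0,0,-2,0,-0.8,0],[0,0,-2,0,-0.8,0]]}}

```text
time: 15.73
tool_pos: [0.5895, -0.1572, 0.1149]
tool_rot: [0.0, 0.76, 0.65, -0.0]
contact_force: [-0.6, 2.4, -1.1]
gripper_width: 0.171
grasp_force: 58.4
```

Call:
{"api": "play_rows", "payload": {"commands": [[0,0,0,0,0,0],[0,0,0,0,0,0],[0,0,0,0,0,0]]}}

```text
time: 15.98
tool_pos: [0.5896, -0.1573, 0.1147]
tool_rot: [-0.0, 0.76, 0.649, 0.0]
contact_force: [1.0, 2.5, -0.3]
gripper_width: 0.172
grasp_force: 58.4
```

```bash
python3 - <<'E'
from h import *
s=manip.state();delta([.6122,-.0258,.1154],81);print(s['contact_force'],s['ft_torque'])
f=grab('top');g=grab('scene')
def crop(F,x0,y0,w,h,sc):
    return cv2.resize(F['image'][y0:y0+h,x0:x0+w,::-1],(w*sc,h*sc),interpolation=cv2.INTER_CUBIC)
cv2.imwrite('pics/c8.png',np.vstack([crop(f,190,155,160,60,5),crop(g,200,180,160,60,5)]))
E
```

```text
pos [ 0.5896 -0.1573  0.1147] shift mm [133.5   1.8  -0.7] turn deg [-0.   -0.02  0.01]
[ 1.02464821  2.46979763 -0.32708035] [0.46235627 0.09143845 0.10201676]
```

View pics/c8.png

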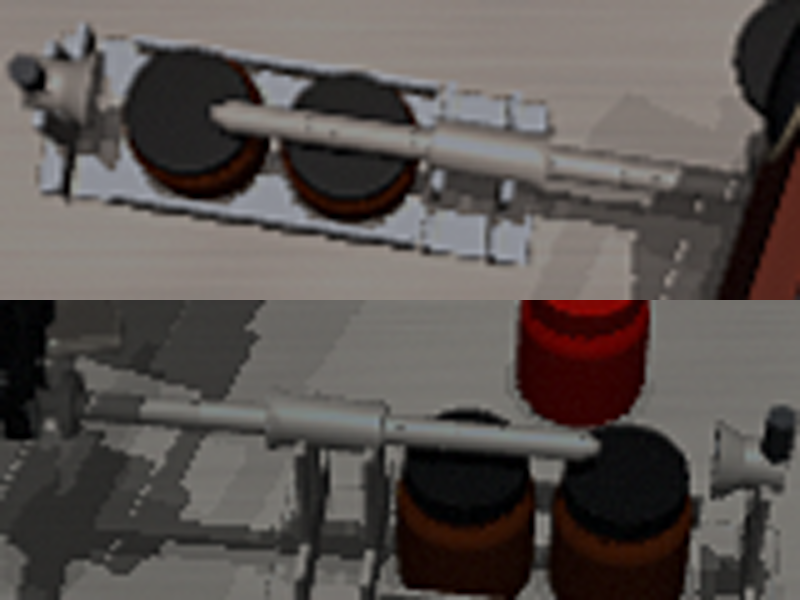

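Level and aimed well: nose at scene (320,268.6), far-guide mouth centre at (343.6,271). About 102 mm remains. Feed in gentle steps.

Call:
{"api": "play_rows", "payload": {"commands": [[5,0,0,0,0,0],[5,0,0,0,0,0],[5,0,0,0,0,0],[5,0,0,0,0,0],[0,0,0,0,0,0]]}}

```text
time: 16.5
tool_pos: [0.593, -0.137, 0.115]
tool_rot: [0.0, 0.76, 0.65, 0.0]
contact_force: [0.5, -0.2, 0.6]
gripper_width: 0.166
grasp_force: 58.4
```

Call:
{"api": "play_rows", "payload": {"commands": [[5,0,0,0,0,0],[5,0,0,0,0,0],[5,0,0,0,0,0],[5,0,0,0,0,0],[0,0,0,0,0,0]]}}

```text
time: 16.92
tool_pos: [0.5961, -0.1168, 0.115]
tool_rot: [-0.0, 0.76, 0.65, 0.0]
contact_force: [-0.6, -0.2, 1.5]
gripper_width: 0.168
grasp_force: 58.6
```

```bash
python3 - <<'E'
from h import *
s=manip.state();delta([.6122,-.0258,.1154],81);print(s['contact_force'],s['ft_torque'])
f=grab('top');g=grab('scene')
def crop(F,x0,y0,w,h,sc):
    return cv2.resize(F['image'][y0:y0+h,x0:x0+w,::-1],(w*sc,h*sc),interpolation=cv2.INTER_CUBIC)
cv2.imwrite('pics/c9.png',np.vstack([crop(f,190,155,160,60,5),crop(g,205,185,160,60,5)]))
E
```

```text
pos [ 0.5961 -0.1168  0.115 ] shift mm [92.4  1.7 -0.3] turn deg [ 0.02 -0.06  0.05]
[-0.55773936 -0.23642953  1.45379734] [-0.02096823  0.14585603  0.07306368]
```

Call:
{"api": "play_rows", "payload": {"commands": [[4,0,0,0,0,0],[4,0,0,0,0,0],[4,0,0,0,0,0],[4,0,0,0,0,0],[0,0,0,0,0,0]]}}

```text
time: 17.43
tool_pos: [0.5985, -0.1018, 0.1151]
tool_rot: [0.0, 0.76, 0.65, 0.0]
contact_force: [-2.3, -2.6, 2.7]
gripper_width: 0.167
grasp_force: 58.8
```

Call:
{"api": "play_rows", "payload": {"commands": [[3,0,0,0,0,0],[3,0,0,0,0,0],[0,0,0,0,0,0]]}}

```text
time: 17.68
tool_pos: [0.5994, -0.0963, 0.1151]
tool_rot: [0.0, 0.76, 0.65, -0.0]
contact_force: [-2.6, -3.3, 2.8]
gripper_width: 0.161
grasp_force: 58.9
```

Call:
{"api": "play_rows", "payload": {"commands": [[3,0,0,0,0,0],[3,0,0,0,0,0],[0,0,0,0,0,0]]}}

```text
time: 17.93
tool_pos: [0.6003, -0.0905, 0.1152]
tool_rot: [0.0, 0.76, 0.65, -0.0]
contact_force: [-3.3, -3.9, 3.7]
gripper_width: 0.17
grasp_force: 59.0
```

```bash
python3 -c "
from h import *
s=manip.state();delta([.6122,-.0258,.1154],81);print(s['contact_force'],s['ft_torque'])"
```

```text
pos [ 0.6003 -0.0905  0.1152] shift mm [65.8  1.7 -0.2] turn deg [0.   0.04 0.02]
[-3.32188488 -3.85050011  3.70200345] [-0.51614626  0.5075493   0.14581617]
```

Call:
{"api": "play_rows", "payload": {"commands": [[0,-0.7,-0.5,0,0,0],[0,-0.8,-0.5,0,0,0],[0,0,0,0,0,0],[0,0,0,0,0,0]]}}

```text
time: 18.27
tool_pos: [0.5991, -0.0901, 0.1158]
tool_rot: [0.0, 0.761, 0.649, 0.001]
contact_force: [-0.4, -3.7, 1.0]
gripper_width: 0.166
grasp_force: 58.5
```

Call:
{"api": "play_rows", "payload": {"commands": [[3,0,0,0,0,0],[3,0,0,0,0,0],[0,0,0,0,0,0]]}}

```text
time: 18.52
tool_pos: [0.5998, -0.0836, 0.1157]
tool_rot: [-0.0, 0.76, 0.65, 0.0]
contact_force: [0.3, -2.5, 0.5]
gripper_width: 0.166
grasp_force: 58.5
```

```bash
python3 -c "
from h import *
s=manip.state();delta([.6122,-.0258,.1154],81);print(s['contact_force'],s['ft_torque'])"
```

```text
pos [ 0.5998 -0.0836  0.1157] shift mm [59.   3.3  0.4] turn deg [-0.   -0.02  0.02]
[ 0.25993461 -2.53690714  0.48126384] [-0.39763825 -0.01830914 -0.06239929]
```

Call:
{"api": "play_rows", "payload": {"commands": [[3,0,0,0,0,0],[3,0,0,0,0,0],[3,0,0,0,0,0],[0,0,0,0,0,0]]}}

```text
time: 18.85
tool_pos: [0.601, -0.0744, 0.1156]
tool_rot: [-0.0, 0.76, 0.65, 0.0]
contact_force: [0.1, -2.0, 2.1]
gripper_width: 0.166
grasp_force: 58.6
```

Call:
{"api": "play_rows", "payload": {"commands": [[3,0,0,0,0,0],[3,0,0,0,0,0],[0,0,0,0,0,0]]}}

```text
time: 19.1
tool_pos: [0.6021, -0.0686, 0.1156]
tool_rot: [-0.0, 0.76, 0.65, 0.0]
contact_force: [0.6, -1.1, -0.1]
gripper_width: 0.164
grasp_force: 58.5
```

Call:
{"api": "play_rows", "payload": {"commands": [[2,0,0,0,0,0],[2,0,0,0,0,0],[0,0,0,0,0,0]]}}

```text
time: 19.35
tool_pos: [0.6025, -0.0655, 0.1156]
tool_rot: [0.0, 0.76, 0.65, -0.0]
contact_force: [0.1, -4.6, -0.0]
gripper_width: 0.17
grasp_force: 58.4
```

```bash
python3 -c "
from h import *
s=manip.state();delta([.6122,-.0258,.1154],81);print(s['contact_force'],s['ft_torque'])"
```

```text
pos [ 0.6025 -0.0655  0.1156] shift mm [40.7  3.4  0.2] turn deg [-0.02  0.04  0.02]
[ 6.08333785e-02 -4.61274531e+00 -3.57175171e-03] [-0.5971104   0.07747884 -0.10476297]
```

Call:
{"api": "play_rows", "payload": {"commands": [[2,0,0,0,0,0],[1,0,0,0,0,0],[0,0,0,0,0,0]]}}

```text
time: 19.6
tool_pos: [0.6028, -0.064, 0.1157]
tool_rot: [0.001, 0.76, 0.649, -0.001]
contact_force: [-0.7, -9.7, 0.3]
gripper_width: 0.168
grasp_force: 58.4
```

Call:
{"api": "play_rows", "payload": {"commands": [[2,0,0,0,0,0],[1,0,0,0,0,0],[0,0,0,0,0,0]]}}

```text
time: 19.85
tool_pos: [0.6033, -0.0611, 0.1156]
tool_rot: [0.001, 0.761, 0.649, -0.001]
contact_force: [-1.8, -8.2, -0.8]
gripper_width: 0.168
grasp_force: 58.4
```

```bash
python3 -c "
from h import *
s=manip.state();delta([.6122,-.0258,.1154],81);print(s['contact_force'],s['ft_torque'])"
```

```text
pos [ 0.6033 -0.0611  0.1156] shift mm [36.2  3.2  0.1] turn deg [-0.01  0.18 -0.02]
[-1.78066117 -8.18839791 -0.77557351] [-1.22300319  0.15208658 -0.14824186]
```

Call:
{"api": "play_rows", "payload": {"commands": [[2,0,0,0,0,0],[0,0,0,0,0,0],[0,0,0,0,0,0]]}}

```text
time: 20.1
tool_pos: [0.6037, -0.0583, 0.1157]
tool_rot: [0.0, 0.761, 0.649, -0.001]
contact_force: [-0.5, -6.0, 0.8]
gripper_width: 0.163
grasp_force: 58.4
```

Call:
{"api": "play_rows", "payload": {"commands": [[2,0,0,0,0,0],[0,0,0,0,0,0],[0,0,0,0,0,0]]}}

```text
time: 20.35
tool_pos: [0.604, -0.0564, 0.1157]
tool_rot: [0.0, 0.76, 0.649, -0.001]
contact_force: [-1.1, -6.4, -0.7]
gripper_width: 0.162
grasp_force: 58.4
```

Call:
{"api": "play_rows", "payload": {"commands": [[2,0,0,0,0,0],[0,0,0,0,0,0],[0,0,0,0,0,0]]}}

```text
time: 20.6
tool_pos: [0.6041, -0.0563, 0.1157]
tool_rot: [0.002, 0.76, 0.649, -0.002]
contact_force: [-1.5, -12.5, -0.2]
gripper_width: 0.166
grasp_force: 58.4
```

Call:
{"api": "play_rows", "payload": {"commands": [[2,0,0,0,0,0],[0,0,0,0,0,0],[0,0,0,0,0,0]]}}

```text
time: 20.85
tool_pos: [0.6041, -0.0562, 0.1157]
tool_rot: [0.003, 0.761, 0.649, -0.004]
contact_force: [-4.0, -17.7, 0.2]
gripper_width: 0.167
grasp_force: 58.4
```

```bash
python3 - <<'E'
from h import *
s=manip.state();delta([.6122,-.0258,.1154],81);print(s['contact_force'],s['ft_torque'])
g=grab('scene')
for r in range(196,212,2): print(r,g['image'][r,232:262].mean(1).round().astype(int))
E
```

```text
pos [ 0.6041 -0.0562  0.1157] shift mm [31.3  3.2 -0. ] turn deg [-0.03  0.54 -0.03]
[ -4.00707756 -17.68681533   0.2189833 ] [-2.80265293  0.474773   -0.134634  ]
196 [99 55 17 69 72 74 47 14  4  5  7  3  4  5  0 62 92 95 95 97 89 89 46 38
 37 37 37 37 35 51]
198 [ 79  84  77  71  70  74  33  16  17  15   3   6   7   6   0  58  95  97
  87  41  33  34  34  40  50  71  87  87 103  74]
200 [35 31 62 75 67 50 24 25 26 18  4  4  3  5 12 24 65 82 55 43 42 29 42 43
 41 39 37 55 51 51]
202 [  8  19  42  44  49  45  23  23  19  10   6   3   5   0  45  48  46  43
  47  48  42  40  48  48  46  43 118  69  61  60]
204 [28  1  6  9  8 17  8  4  3  2  3  2 29 30 35 44 45 45 45 49 39 40 45 44
 46 45 65 59 58 60]
206 [110 108  86  40  29  25   7   4   6   4   5   0  27  35  37  55  54  50
  45  47  37  45  42  41  42  48  49  49  50  51]
208 [112 115  72  64  67  60  30   7   4   7   4   4  17  34  67  66  64  53
  39  41  34  34  35  33  30  32  34  43  50  39]
210 [112  70  64  63  66  66  44  29   6   0   1   1  25  32  89  61  57  40
  30  30  31  36  37  85  96 112 102  60  48  32]
```

Call:
{"api": "play_rows", "payload": {"commands": [[-2,0,0,0,0,0],[0,0,0,0,0,0],[0,0,0,0,0,0]]}}

```text
time: 21.15
tool_pos: [0.6041, -0.0563, 0.1157]
tool_rot: [0.002, 0.761, 0.649, -0.002]
contact_force: [-1.6, -12.6, 0.2]
gripper_width: 0.166
grasp_force: 58.4
```

Call:
{"api": "play_rows", "payload": {"commands": [[0,0,0,0,0,0],[0,0,0,0,0,0],[0,0,0,0,0,0],[0,0,0,0,0,0],[0,0,0,0,0,0]], "hand": 60}}

```text
time: 21.57
tool_pos: [0.6046, -0.0529, 0.1158]
tool_rot: [-0.0, 0.76, 0.65, 0.0]
contact_force: [-0.4, 0.7, -0.9]
gripper_width: 0.7
grasp_force: 0.0
```

Call:
{"api": "play_rows", "payload": {"commands": [[-4,0,-5,0,0,0],[0,0,-20,0,0,0],[0,0,-30,0,0,0],[-20,0,-30,0,0,0],[-30,0,-20,0,0,0]]}}

```text
time: 21.98
tool_pos: [0.5972, -0.1058, 0.2246]
tool_rot: [0.001, 0.759, 0.651, 0.001]
contact_force: [0.7, -0.4, 0.0]
gripper_width: 0.698
grasp_force: 0.0
```

Call:
{"api": "play_rows", "payload": {"commands": [[-35,0,0,0,0,0],[-35,0,0,0,0,0],[-35,0,0,0,0,0],[-20,0,0,0,0,0],[0,0,0,0,0,0]]}}

```text
time: 22.4
tool_pos: [0.5757, -0.2343, 0.2214]
tool_rot: [0.001, 0.762, 0.648, -0.0]
contact_force: [-0.1, -0.0, -0.1]
gripper_width: 0.702
grasp_force: 0.0
```

```bash
python3 - <<'E'
from h import *
np.set_printoptions(linewidth=200)
s=manip.state();print(s['tool_pos'],s['contact_force'],s['gripper_width'])
g=grab('scene');f=grab('top')
for r in range(194,214,2): print(r,g['image'][r,228:272].mean(1).round().astype(int))
for F,q in((f,'T'),(g,'S')):
  d=np.array([.1564,.9877,0]);m=np.array([.6110,-.026,.12])
  print(q,[proj(F,m+d*k).round(1) for k in(-.053,-.008,0,.232)])
for r in range(180,196,2): print(r,f['image'][r,290:330].mean(1).round().astype(int))
E
```

```text
[ 0.57571395 -0.23429724  0.22136545] [-0.1198724  -0.02481599 -0.13635195] 0.7017907103219833
194 [104 103 103 104 102 102 102 102 102 101 101 102 101 101 102 102 101 101 108 111 110 111 110 110 110 110 109 109 109 108 109 109 110 108 109 110 109 109 108 109 110 110 109 110]
196 [102 103 101 101 101 100 101 100  99 100 100 100 100 100 101 100 108 110 110 111 111 111 111 111 112 112 112 112 112 111 110 110 110 110 111 110 110 111 110 111 111 111 111 112]
198 [102 101 102 100 100 100 101  99 100 100 100 100 101 100 100 100 102 102 109 110 110 109 109 107 104  70  77  96  94  95 108 110 110 111 111  90 108 110 110 111 110 110 110 109]
200 [101 100 100 100 100  96 105 114 114 112 109 108  85 101 101  98  95  93  95  96  95 100 119 123 121  54 108 115 113 111 108 108 106 105 105 102 101  98 104 101  98  97  95  87]
202 [102 103 103 101 102  84 100 105 107 109 112 114 118 119 121 125 127  91 125 128 127 116 121 129 108  87 111 122 126 126 125 125 125 125 125 124 124 124 123 122 120 119 118 115]
204 [100 100  98  99 101  67  42  42  46  49  53  56  60  64  66  70  73  77  79  82  86  70  9
[... 1632 characters left out ...]
141 139 139 139 140 139 138 139 131]
188 [119 121 123 127 129 131 133 136 141  99 116 144 152 141 150 157 157 157 156 156 153 151 151 142 143 140 134 130 124 116 100 130 142 140 140 140 139 140 139 130]
190 [ 68  72  77  86  95 101 109 115 118  69 105 126 136  90  77  94  98 105 113 118 124 129 135 128 140 149 152 157 122 147 127 132 141 139 137 138 139 132 127 128]
192 [103 161 119  61  52  56  55  69  81  64  88 101 108 112 113 106 105 102  99 100 101  90  89  91  72  71  83  86  95  91 105 130 136 135 135 136 136 127 123 124]
194 [117 148  97  57  57  70  75  54  48  50  52  52  52  70  74  74  71 107 119 117 115 126 130 128 125 123 123 123 116 116 135 139 137 137 137 138 139 130 125 126]
```

Call:
{"api": "play_rows", "payload": {"commands": [[0,0,0,0,0,0],[0,0,0,0,0,0],[0,0,0,0,0,0],[0,0,0,0,0,0],[0,0,0,0,0,0]]}}

```text
time: 22.92
tool_pos: [0.5767, -0.2297, 0.2208]
tool_rot: [-0.0, 0.76, 0.65, 0.0]
contact_force: [-0.0, -0.8, -0.1]
gripper_width: 0.704
grasp_force: 0.0
```

```bash
python3 -c "
from plant import manip
print(manip.job_done())"
```

```text
the job is handed in; nothing more can be done
None
```

The job is handed in at about 23 s of robot time, with no verdict returned: the bar is through both guides with its collar hard against the tube mouth (push stopped at about 18 N), released, the arm clear, and no contact seen with the jars or lid.

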